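Press the bearing cap home in a tube-mixer drive unit

ROBOT

A 6-joint arm with a two-finger parallel gripper is mounted at the origin on the work surface. World frame = base frame: x ahead of the robot, y to its left, z up, the work surface at z = 0. Lengths are in m, angles in degrees, forces in N, time in s.
With the tool pointing down it reaches from about 0.35 to 0.8 m from the base axis. Payload 7.3 kg.
Tool frame: the origin (TCP) lies midway between the tips of the shut fingers; the grasp point (between the pads) lies 19 mm behind it; z points along the fingers, y is the line along which they close (so a half turn about z gives the same grasp; the last joint's range is limited). The gripper opens to 85 mm and grips with 20 to 120 N. Pads are 22 mm wide; open, the fingers measure 114 mm over their backs; the gripper's body (76 mm by 85 mm) begins 54 mm behind the grasp point. The pads swing forward as they close: fully open they stand 13 mm farther back than shut.
Start: joints at [-79.813, 19.595, 87.324, -0, 73.075, -8.365], TCP at [0.167, -0.498, 0.231] pointing down, gripper open.
Joint ranges: [-145.02, 145.02], [-44.19, 115.74], [2.07, 154.8], [-57.11, 237.11], [16.16, 152.29], [-177.93, 177.93]. Speed limits (degrees/s): [147.25, 147.25, 180, 180, 180, 180].

INTERFACE

Orientations are given as [roll, pitch, yaw] about the fixed x, y, z axes, in that order (R = Rz(yaw) Ry(pitch) Rx(roll)).
In Python, from station import arm, capture, camera_info, job gives the robot as it stands.
- The arm moves only by the tool servo_tool, never from a script. Its argument "commands" is a list of rows, each a list of 3 entries, a list of its own where there are three numbers: the shift along the tool's x, y, z in cm, then the turn, a rotation vector about the tool's x, y, z in rad, then the finger opening in cm, from 0 to 8.54. A call has 1 to 12 rows; each row shifts and turns the commanded pose from where the row before left it, along the tool's axes as they then stand; what a row does not reach is not made up. A row lasts 1/12 s, in which the tool goes at most 41.7 mm and 7.16 degrees, less where a joint would pass 70% of its speed; a pose out of reach is approached as far as the arm can. A call is refused whole if a number of a shift passes 4.17 or a number of a turn 0.125, either way. A call with a gripper value outside its range is refused whole. The fingers move at their own pace and stop on an object; "newtons" is the grip in N (left out, the last holds). Time passes only in rows, so rows that do not move let the fingers close. It gives the time, the measured TCP pose, the force, the opening and the grip force at its end, in the units of the state.
- arm.sense(): the state, without advancing time (a new reading comes with each control period).
- capture(name): name is "scene" or "top"; returns (picture, depth): 400x640x3 uint8, red, green, blue; 400x640 float32, m along the optical axis (not along the pixel's ray), 0 where there is no reading.
- camera_info(name): a dict with "K" (3x3 intrinsics, pixels), "R" (3x3) and "t" (3): a world point X has camera coordinates R X + t. Camera axes: x right, y down, z forward; pixel columns grow to the right and rows downward; lengths in m; the calibration is good to about 2 mm. A picture is of the moment at which its call begins. camera_info takes no time and is no camera call.
- job.hand_in(): hands the job in; it is judged then, once.
The state is a dict: "time_s": time; "q": joint angles; "qvel": joint speeds; "tau": joint torques, N m; "tool_pos": TCP position; "orientation": TCP orientation; "force": force on the tool from outside, world axes, zero at the start; "ft_torque": the same for the moment, N m; "gripper_width": finger opening in m; "finger_force": force on a finger pad.
Only numpy, scipy, OpenCV 4.12 (cv2) and the standard library are available. Lean on these libraries where they do the work, as an engineer would, in place of code of your own. Each camera call takes 0.05 s, during which the arm holds its last target. There are 200 camera calls.

TASK

The bearing cap of the tube-mixer drive unit lies loose in the mouth of its recess: take the pusher out of its stand by the handle and, with the pusher only, press the cap straight down until it snaps fully home, then keep it pressed there with about 10 N for a good second so that its seal sets. The bearing under the cap must never feel more than 25 N. Afterwards put the pusher back in its stand, nose down as it was, let go, and leave the other things on the bench alone.

Things in the scene. Friction and masses are not known exactly. Their poses are not given: they have to be found in the camera images.
- unit: drive unit, fixed to the bench: white box 150 x 130 x 60 mm (x, y, z) with a grey key strip at the -x end of its flat deck; origin under its centre, z up. In the deck, centred 20 mm from the unit's centre along its +x (away from the keys), is a round recess 52 mm across and 13 mm deep
- seat (a point): centre of the recess floor, 47 mm above the bench, 13 mm below the deck; axes as the unit's. Four small sprung steel lugs stand 3 mm out of the recess wall, 9 mm above this floor
- cap: grey plastic bearing cap, 30 g: disc 50 mm across, 8.5 mm thick, bevelled edges, with a flat boss 32 mm across on top, 13 mm high in all; origin at the centre of its underside, z up. At the start it sits on the lugs, underside about 10 mm above the recess floor
- boss (a point): centre of the flat top of the cap's boss: 10 mm above the deck at the start, flush with it when home. Pressed here the cap resists with a force rising to some 7 to 17 N (friction varies) over the first 2 to 4 mm, then gives suddenly as the lugs slip over its rim, and stops hard on the recess floor, about 10 mm below its start; the lugs then keep it down
- pusher: hand pusher, 0.2 kg, upright, round about z: aluminium collar 46 mm across, 8 mm thick; above it a grey handle 26 mm across, 8 to 58 mm above the origin; below it a shank with a flat nose 24 mm across. Origin: centre of the collar's underside. The nose is screwed in or out, tight: its end is 58 to 74 mm below the origin, not measured, so the cap must be found by feel
- stand: white block 80 x 80 x 80 mm fixed to the bench, with an upright through hole 32 mm across in the centre; origin under its centre. The pusher hangs in it by its collar, nose in the hole
- stand_top (a point): centre of the mouth of the stand's hole, 80 mm above the bench; the pusher's origin is here when it is in its stand
- rack: bystander, fixed: white tube rack 160 x 70 x 50 mm (x, y, z), between the drive unit and the stand; origin under its centre
- tube0: bystander: sample tube with red cap standing in the rack, 18 mm across, 100 mm long; origin under its foot
- tube1: bystander: as tube0
- bottle: bystander: white bottle 54 mm across, 110 mm tall, standing in the middle of the bench; origin under its foot
Things that resemble listed ones, but are neither listed nor needed, are in the scene too. Leave any orange or red look-alike of the pusher alone.

How it is judged:
By the outcome, as a careful person would: the job done as asked, in the order asked, and still so for the second after the job is handed in, with the robot touching nothing.
It also fails if it takes over 67 s, if anything falls off the work surface, if the arm or the gripper's body presses on something with over 40 N, if the wrist force passes 120 N, or if a joint passes its speed limit or range.

## Working session

There is one attempt and no reset: what is moved stays moved. The work goes in short steps, Python scripts to look and compute and a tool call to move; the robot and the scene stay as the last step left them, time stands still between calls to the robot, and variables do not carry over. Pictures are saved under pics/ and viewed, at most 10 in all, crops included, and the job is handed in when it is done.

Besides the shell and the picture viewer there is one more tool, called as a command line: name --argument value ..., lists and objects as JSON in quotes. servo_tool: Moves the arm, as the interface text tells. Its arguments: {"type":"object","properties":{"commands":{"type":"array"},"newtons":{"type":"number"}},"required":["commands"]}

```bash
mkdir -p pics; ls; python3 - <<'E'
from station import arm,capture,camera_info
import cv2,numpy as np
for n in("scene","top"):
    p,d=capture(n); cv2.imwrite(f"pics/{n}0.png",p[:,:,::-1]); np.save(f"pics/{n}0.npy",d)
    c=camera_info(n); R=np.array(c["R"]);t=np.array(c["t"]); print(n,np.array(c["K"]).round(1).tolist(),"cam at",(-R.T@t).round(3),"R",R.round(3).tolist(), (d>0).mean())
print(arm.sense())
E
```

```text
pics
scene [[451.8, 0.0, 309.5], [0.0, 451.8, 196.9], [0.0, 0.0, 1.0]] cam at [ 0.9   -0.355  0.683] R [[0.762, 0.647, -0.017], [0.485, -0.588, -0.647], [-0.429, 0.485, -0.762]] 0.99601953125
top [[392.8, 0.0, 322.8], [0.0, 392.8, 196.3], [0.0, 0.0, 1.0]] cam at [ 0.458 -0.006  0.987] R [[-0.006, -1.0, -0.008], [-0.995, 0.006, -0.098], [0.098, 0.008, -0.995]] 0.99601171875
{'time_s': 0.1, 'q': array([-7.98120918e+01,  1.96332321e+01,  8.73716718e+01,  9.71629243e-04,
        7.30738141e+01, -8.36570670e+00]), 'qvel': array([ 0.0172106 , -0.08142056, -0.20324513,  0.08345273,  0.04883247,
        0.0029679 ]), 'tau': array([ 2.20076756e-03, -4.34447157e+01, -2.46490341e+01, -1.42524605e-04,
        4.69522696e-03,  1.03057710e-05]), 'tool_pos': array([ 0.16700951, -0.49735784,  0.23068883]), 'orientation': array([-1.79922255e+02, -1.23720128e-02,  1.85533230e+01]), 'force': array([ 0.08571758, -0.03142906,  0.32493922]), 'ft_torque': array([ 0.04633723,  0.00173604, -0.0142083 ]), 'finger_force': 0.0, 'gripper_width': 0.08570785030726286}
```

View pics/scene0.png

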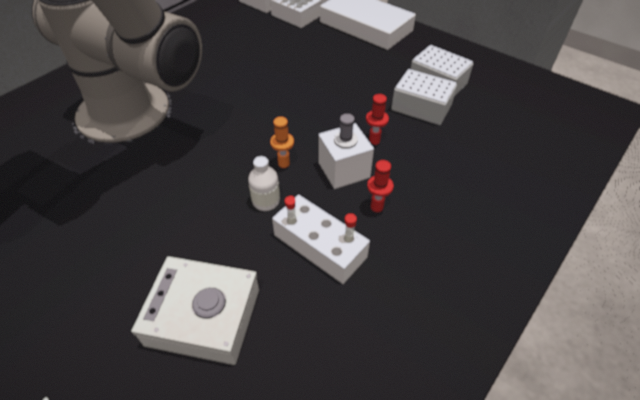

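View pics/top0.png

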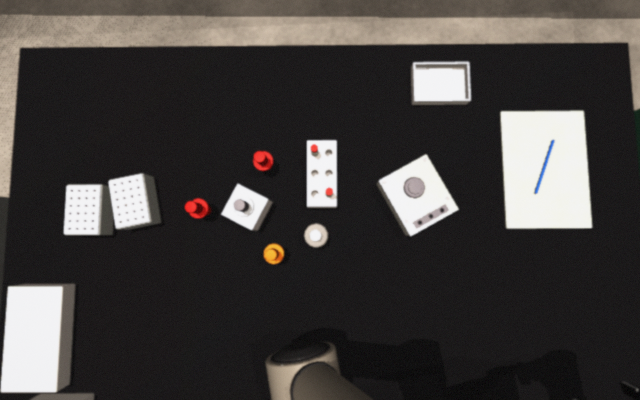

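The scene view shows a grey-handled pusher in the white stand at (346,128), with the unit's cap at (208,301). There are two red look-alikes at (377,120) and (381,185), and an orange one at (282,143). In the top view the pusher is at (241,205), reds at (263,160) and (196,208), orange at (274,254), and the cap at (414,187). Only the grey one stands in the white block and has a grey handle, so it is the pusher. I'll confirm that in a crop while measuring.

```bash
cat > h.py <<'E'
import numpy as np,cv2
from station import camera_info
def cam(n):
    c=camera_info(n); return np.array(c["K"]),np.array(c["R"]),np.array(c["t"])
def cloud(n,d):
    K,R,t=cam(n); v,u=np.mgrid[:400,:640]
    P=np.stack([(u-K[0,2])/K[0,0]*d,(v-K[1,2])/K[1,1]*d,d],-1)
    return (P-t)@R
def ray(n,u,v,z):
    K,R,t=cam(n); o=-R.T@t; r=R.T@np.linalg.inv(K)@[u,v,1]; return o+r*(z-o[2])/r[2]
def proj(n,X):
    K,R,t=cam(n); p=K@(R@np.array(X)+t); return p[:2]/p[2]
def tri(a,b):
    A=[];B=[]
    for n,(u,v) in(("scene",a),("top",b)):
        K,R,t=cam(n); o=-R.T@t; r=R.T@np.linalg.inv(K)@[u,v,1]; r/=np.linalg.norm(r); M=np.eye(3)-np.outer(r,r); A.append(M);B.append(M@o)
    return np.linalg.lstsq(np.vstack(A),np.hstack(B),rcond=None)[0]
E
python3 - <<'E'
from h import *
im={n:cv2.imread(f"pics/{n}0.png") for n in("scene","top")}
s=im["scene"][85:200,240:420]; t=im["top"][150:270,180:360]
a=cv2.resize(s,None,fx=4,fy=4,interpolation=3)[:440,:]; cv2.imwrite("pics/crop1.png",cv2.resize(np.hstack([cv2.resize(s,(396,253),interpolation=3),cv2.resize(t,(396,253),interpolation=3)]),None,fx=1,fy=1))
C={n:cloud(n,np.load(f"pics/{n}0.npy")) for n in im}
def rep(l,n,box,zlo,zhi,ch=None):
    u0,u1,v0,v1=box; P=C[n][v0:v1,u0:u1]; m=(P[...,2]>zlo)&(P[...,2]<zhi)
    if ch: m&=ch(im[n][v0:v1,u0:u1].astype(int))
    m=m.astype(np.uint8); k,L,S,cc=cv2.connectedComponentsWithStats(m); i=1+S[1:,4].argmax(); m=L==i
    q=P[m]; xy=(q[:,:2]*1000).astype(np.float32); r=cv2.minAreaRect(xy); ce,ra=cv2.minEnclosingCircle(xy)
    print(l,n,m.sum(),"z med",q[:,2].__array__().mean().round(4),np.median(q[:,2]).round(4),"px",(cc[i]+[u0,v0]).round(1),"mean",q.mean(0).round(4),"rect",np.round(r[0],1),np.round(r[1],1),round(r[2],1),"circ",np.round(ce,1),round(ra,1))
for n,b in(("scene",(325,370,105,150)),("top",(225,260,190,220))): rep("handle top",n,b,.128,.15)
for n,b in(("scene",(325,370,105,160)),("top",(225,260,190,220))): rep("collar",n,b,.083,.095)
for n,b in(("scene",(310,380,120,190)),("top",(215,280,175,240))): rep("stand top",n,b,.072,.0835)
for n,b in(("scene",(130,270,250,360)),("top",(370,465,150,240))): rep("deck",n,b,.053,.0645)
for n,b in(("scene",(130,270,250,360)),("top",(370,465,150,240))): rep("boss",n,b,.0665,.08)
grey=lambda p:(p.max(-1)<170)
for n,b in(("scene",(185,235,280,325)),("top",(398,432,170,204))): rep("cap grey",n,b,.05,.08,grey)
for n,b in(("scene",(240,290,150,215)),("top",(300,335,218,252))): rep("bottle",n,b,.02,.13)
for n,b in(("scene",(265,375,185,285)),("top",(300,343,135,212))): rep("rack",n,b,.045,.055)
red=lambda p:(p[...,2]-p[...,1]>60)
for n,b in(("scene",(280,300,190,215)),("scene",(340,360,205,225)),("top",(306,322,140,156)),("top",(322,338,184,200))): rep("tube",n,b,.06,.13,red)
for n,b in(("scene",(365,392,90,115)),("scene",(370,395,155,182)),("scene",(270,295,112,135)),("top",(245,280,145,178)),("top",(180,214,193,225)),("top",(260,290,238,270))): rep("fake",n,b,.05,.2)
E
```

```text
handle top scene 152 z med 0.1368 0.1382 px [346.6 119.8] mean [0.5249 0.1782 0.1368] rect [523.6 180.1] [24.6 23.9] 34.4 circ [523.2 180.6] 13.5
handle top top 121 z med 0.1378 0.1382 px [238.9 204.8] mean [0.5234 0.183  0.1378] rect [524.2 183.3] [24.4 25. ] 0.1 circ [524.1 183.7] 13.2
collar scene 234 z med 0.0886 0.0887 px [345.4 140.9] mean [0.5279 0.1742 0.0886] rect [524.3 179.1] [44.7 42.9] 33.5 circ [522.5 180. ] 24.4
collar top 167 z med 0.0879 0.088 px [245.7 207.3] mean [0.5214 0.1782 0.0879] rect [522.8 181.3] [39.9 49.2] 64.4 circ [524.8 185.5] 24.8
stand top scene 920 z med 0.0801 0.0806 px [345.1 145.3] mean [0.5295 0.1718 0.0801] rect [522.8 181.2] [81.5 83.3] 62.1 circ [523.6 180.8] 56.0
stand top top 870 z med 0.0801 0.0802 px [244.7 206.9] mean [0.523  0.1822 0.0801] rect [523.5 184.1] [80.9 79.6] 62.9 circ [523.8 183.7] 56.0
deck scene 7213 z med 0.061 0.0611 px [194.9 304.2] mean [ 0.5535 -0.2309  0.061 ] rect [ 550.1 -225.9] [151.7 132. ] 28.6 circ [ 550.7 -226.2] 98.4
deck top 3188 z med 0.0598 0.0598 px [417.8 195.7] mean [ 0.5485 -0.2235  0.0598] rect [ 550.
[... 1903 characters left out ...]
.5] 20.4
fake scene 335 z med 0.1032 0.1089 px [381.5 171.7] mean [0.6345 0.1379 0.1032] rect [631.6 142.5] [38.7 31.1] 24.6 circ [629.7 146.8] 20.3
fake scene 230 z med 0.108 0.1111 px [280.7 125.9] mean [0.4181 0.1116 0.108 ] rect [412.5 117.2] [25.7 32.4] 36.5 circ [413.8 119.3] 17.5
fake top 304 z med 0.0867 0.0712 px [262.3 160.5] mean [0.6301 0.1412 0.0867] rect [631.5 142.7] [38.9 44.7] 34.6 circ [633.9 144.6] 23.0
fake top 336 z med 0.0868 0.0751 px [196.7 208. ] mean [0.5206 0.2912 0.0868] rect [521.  293.6] [38.5 44.3] 74.5 circ [521.3 296.3] 23.0
fake top 308 z med 0.0859 0.0683 px [273.  253.5] mean [0.4159 0.1149 0.0859] rect [414.9 117.7] [43.9 42.5] 0.1 circ [414.8 118. ] 22.9
```

View pics/crop1.png

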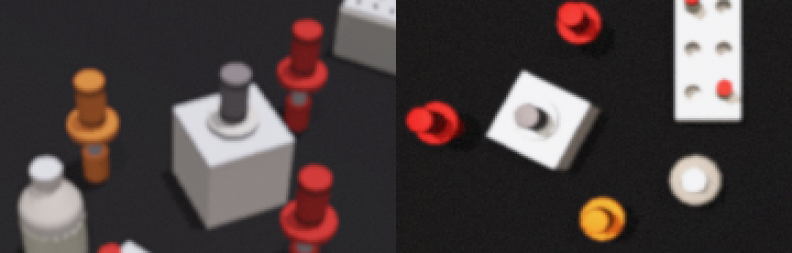

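The crop confirms it: the grey-handled pusher hangs in the white block, while the red and orange ones stand free. The two views agree to about 2.5 mm:

| Point | Position (m) | Check |
|---|---|---|
| stand_top | (0.5235, 0.1825) | z 0.080 |
| handle top | – | z 0.138 |
| cap | (0.568, -0.215) | boss z 0.070, matches unit centre + 20 mm at 28.6° |

I'm keeping the tool yaw and moving over the stand at the present height.

servo_tool --commands '[[[1,-1,0],[0,0,0],8.5],[[2,-1.9,0],[0,0,0],8.5],[[2.4,-2.3,0],[0,0,0],8.5],[[2.4,-2.3,0],[0,0,0],8.5],[[2.4,-2.3,0],[0,0,0],8.5],[[2.4,-2.3,0],[0,0,0],8.5],[[2.4,-2.3,0],[0,0,0],8.5],[[2.4,-2.3,0],[0,0,0],8.5],[[2.4,-2.3,0],[0,0,0],8.5],[[2.4,-2.3,0],[0,0,0],8.5],[[2.4,-2.3,0],[0,0,0],8.5],[[2.4,-2.3,0],[0,0,0],8.5]]' --newtons 80

```text
time_s: 1.1
tool_pos: [0.3409, -0.1646, 0.2312]
orientation: [-180.0, 0.0, 18.5]
force: [0.8, -0.4, -0.1]
gripper_width: 0.0849
finger_force: 0.0
```

servo_tool --commands '[[[2.4,-2.3,0],[0,0,0],8.5],[[2.4,-2.3,0],[0,0,0],8.5],[[2.4,-2.3,0],[0,0,0],8.5],[[2.4,-2.3,0],[0,0,0],8.5],[[2.4,-2.3,0],[0,0,0],8.5],[[2.4,-2.3,0],[0,0,0],8.5],[[2.4,-2.3,0],[0,0,0],8.5],[[2.4,-2.3,0],[0,0,0],8.5],[[2.4,-2.3,0],[0,0,0],8.5],[[2,-2,0],[0,0,0],8.5],[[1.6,-1.5,0],[0,0,0],8.5],[[0,0,0],[0,0,0],8.5]]'

```text
time_s: 2.1
tool_pos: [0.5036, 0.1465, 0.2305]
orientation: [-179.9, -0.0, 18.7]
force: [-0.7, -0.8, -0.2]
gripper_width: 0.0852
finger_force: 0.0
```

```bash
cat > st.py <<'E'
import sys,numpy as np
from station import arm
from scipy.spatial.transform import Rotation as Ro
s=arm.sense(); R=Ro.from_euler("xyz",s["orientation"],degrees=True).as_matrix()
print("t",round(s["time_s"],2),"pos",s["tool_pos"].round(4),"rpy",s["orientation"].round(2),"F",s["force"].round(2),"w",round(s["gripper_width"],4),"ff",round(s["finger_force"],1),"q",s["q"].round(0))
if len(sys.argv)>3: print("tool cm to target",(100*R.T@(np.array(list(map(float,sys.argv[1:4])))-s["tool_pos"])).round(2), "turn to down/yaw", (R.T@Ro.from_euler("xyz",[180,0,18.55],degrees=True).as_matrix()).round(4)[[2,0,1],[1,2,0]])
E
python3 st.py 0.5235 0.1825 0.099
```

```text
t 2.1 pos [0.5036 0.1465 0.2305] rpy [-1.7994e+02 -1.0000e-02  1.8730e+01] F [-0.66 -0.78 -0.2 ] w 0.0852 ff 0.0 q [ 8. 20. 87.  0. 73. 79.]
tool cm to target [ 3.04 -2.75 13.16] turn to down/yaw [-0.001  -0.0002  0.0032]
```

servo_tool --commands '[[[1.5,-1.4,0],[0,0,0],8.5],[[1.5,-1.4,0],[0,0,0],8.5],[[0,0,1],[0,0,0],8.5],[[0,0,2],[0,0,0],8.5],[[0,0,2],[0,0,0],8.5],[[0,0,2],[0,0,0],8.5],[[0,0,2],[0,0,0],8.5],[[0,0,2],[0,0,0],8.5],[[0,0,1.2],[0,0,0],8.5],[[0,0,0.5],[0,0,0],8.5],[[0,0,0.3],[0,0,0],8.5],[[0,0,0],[0,0,0],8.5]]'

```text
time_s: 3.1
tool_pos: [0.5218, 0.1789, 0.101]
orientation: [180.0, 0.0, 18.5]
force: [0.2, -1.1, -0.5]
gripper_width: 0.0848
finger_force: 0.0
```

```bash
python3 st.py 0.5235 0.1825 0.099; python3 - <<'E'
from station import capture
import cv2,numpy as np
p,d=capture("scene"); a=cv2.resize(p[60:200,260:440,::-1],(648,504),interpolation=3); cv2.imwrite("pics/grasp1.png",a)
E
```

```text
t 3.1 pos [0.5218 0.1789 0.101 ] rpy [1.7999e+02 5.0000e-02 1.8530e+01] F [ 0.21 -1.07 -0.45] w 0.0848 ff 0.0 q [11. 30. 93. -0. 57. 82.]
tool cm to target [ 0.28 -0.29  0.2 ] turn to down/yaw [ 0.0001  0.0008 -0.0003]
```

View pics/grasp1.png

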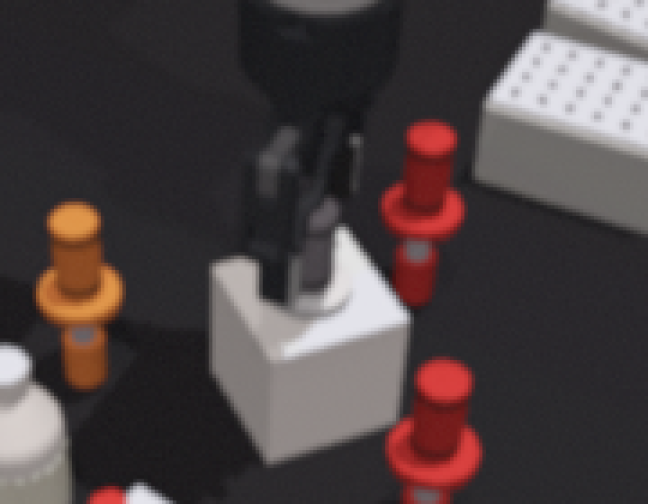

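The fingers straddle the handle (crop about (320,250)) above the collar, clear of the neighbours. I'll centre by the remaining 3 mm and close.

servo_tool --commands '[[[0.28,-0.28,0.1],[0,0,0],8.5],[[0,0,0],[0,0,0],8.5],[[0,0,0],[0,0,0],4],[[0,0,0],[0,0,0],3.4],[[0,0,0],[0,0,0],2.8],[[0,0,0],[0,0,0],2],[[0,0,0],[0,0,0],1],[[0,0,0],[0,0,0],0],[[0,0,0],[0,0,0],0],[[0,0,0],[0,0,0],0],[[0,0,0],[0,0,0],0],[[0,0,0],[0,0,0],0]]' --newtons 60

```text
time_s: 4.15
tool_pos: [0.5239, 0.1828, 0.1005]
orientation: [180.0, -0.0, 18.6]
force: [-1.1, -1.7, 3.5]
gripper_width: 0.0245
finger_force: 58.8
```

```bash
python3 st.py 0.5235 0.1825 0.099
```

```text
t 4.15 pos [0.5239 0.1828 0.1005] rpy [ 1.7998e+02 -1.0000e-02  1.8550e+01] F [-1.11 -1.72  3.46] w 0.0245 ff 58.8 q [11. 30. 93. -0. 57. 83.]
tool cm to target [-0.05  0.02  0.15] turn to down/yaw [ 0.0003 -0.0002  0.    ]
```

servo_tool --commands '[[[0,0,-0.3],[0,0,0],0],[[0,0,-0.7],[0,0,0],0],[[0,0,-1.2],[0,0,0],0],[[0,0,-1.5],[0,0,0],0],[[0,0,-1.5],[0,0,0],0],[[0,0,-1.5],[0,0,0],0],[[0,0,-1.5],[0,0,0],0],[[0,0,-1.5],[0,0,0],0],[[0,0,-1.5],[0,0,0],0],[[0,0,-1.5],[0,0,0],0],[[0,0,-1.3],[0,0,0],0],[[0,0,-0.5],[0,0,0],0]]' --newtons 90

```text
time_s: 5.15
tool_pos: [0.5243, 0.1832, 0.2474]
orientation: [180.0, -0.2, 18.6]
force: [-0.1, 0.1, -1.5]
gripper_width: 0.0245
finger_force: 88.2
```

```bash
python3 st.py 0.568 -0.215 0.2; python3 - <<'E'
from h import *
from station import capture
for n in("scene","top"):
    p,d=capture(n); np.save(f"pics/{n}1.npy",d); cv2.imwrite(f"pics/{n}1.png",p[:,:,::-1])
    # nose: points between z .10 and collar, near pusher
    P=cloud(n,d); r=np.hypot(P[...,0]-.524,P[...,1]-.183)
    for lo,hi in((.10,.16),(.16,.215),(.215,.235),(.24,.30)):
        m=(r<.035)&(P[...,2]>lo)&(P[...,2]<hi)
        if m.any(): print(n,lo,hi,m.sum(),P[m].mean(0).round(4),P[m].min(0).round(4),P[m].max(0).round(4))
p=cv2.imread("pics/scene1.png"); u,v=proj("scene",(.524,.183,.2)); u,v=int(u),int(v); print(u,v)
cv2.imwrite("pics/lift.png",cv2.resize(p[max(0,v-90):v+90,u-90:u+90],(560,560),interpolation=3))
E
```

```text
t 5.15 pos [0.5243 0.1832 0.2474] rpy [ 1.7998e+02 -1.6000e-01  1.8560e+01] F [-0.13  0.09 -1.47] w 0.0245 ff 88.2 q [11. 22. 81.  0. 77. 83.]
tool cm to target [-8.55 39.14  4.73] turn to down/yaw [ 0.0003 -0.0029  0.0002]
scene 0.1 0.16 9 [0.5293 0.178  0.1585] [0.5164 0.1727 0.1569] [0.5345 0.1844 0.1599]
scene 0.16 0.215 305 [0.5269 0.177  0.1848] [0.5122 0.1691 0.16  ] [0.5356 0.1937 0.2145]
scene 0.215 0.235 127 [0.5299 0.1712 0.2314] [0.5    0.1595 0.215 ] [0.5464 0.205  0.235 ]
scene 0.24 0.3 460 [0.5326 0.175  0.27  ] [0.5115 0.1558 0.2402] [0.5433 0.2176 0.3   ]
top 0.1 0.16 3 [0.5235 0.1753 0.1586] [0.5172 0.1737 0.1575] [0.5319 0.1761 0.1594]
top 0.16 0.215 20 [0.52   0.1759 0.1672] [0.5127 0.1731 0.1601] [0.5294 0.1834 0.1793]
top 0.215 0.235 75 [0.512  0.1769 0.2333] [0.5022 0.1619 0.2277] [0.5297 0.1978 0.235 ]
top 0.24 0.3 68 [0.5195 0.1696 0.2684] [0.5109 0.1525 0.241 ] [0.5318 0.1872 0.2995]
349 90
```

View pics/lift.png

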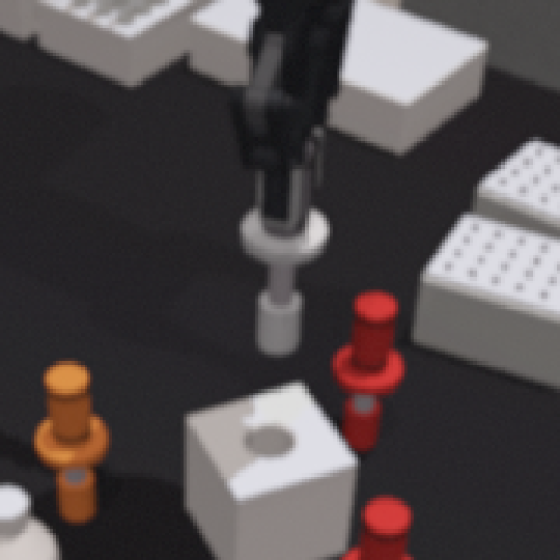

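The pusher hangs straight in the gripper with its nose end at crop (278,340). By depth the nose is at about z 0.158, roughly 0.090 under the TCP, so contact with the boss is expected at TCP z ≈ 0.160. The stand is empty. Next I carry it over the cap.

servo_tool --commands '[[[-0.2,1,0],[0,0,0],0],[[-0.4,2,0],[0,0,0],0],[[-0.6,2.8,0],[0,0,0],0],[[-0.6,2.8,0],[0,0,0],0],[[-0.6,2.8,0],[0,0,0],0],[[-0.6,2.8,0],[0,0,0],0],[[-0.6,2.8,0],[0,0,0],0],[[-0.6,2.8,0],[0,0,0],0],[[-0.6,2.8,0],[0,0,0],0],[[-0.6,2.8,0],[0,0,0],0],[[-0.6,2.8,0],[0,0,0],0],[[-0.6,2.8,0],[0,0,0],0]]'

```text
time_s: 6.25
tool_pos: [0.559, -0.1339, 0.2439]
orientation: [-179.9, 0.1, 18.5]
force: [0.5, -0.5, -2.1]
gripper_width: 0.0241
finger_force: 88.4
```

servo_tool --commands '[[[-0.6,2.8,0],[0,0,0],0],[[-0.6,2.8,0],[0,0,0],0],[[-0.4,1.6,0],[0,0,0],0],[[-0.3,0.9,0],[0,0,0],0],[[0,0,1],[0,0,0],0],[[0,0,1.5],[0,0,0],0],[[0,0,1.5],[0,0,0],0],[[0,0,1],[0,0,0],0],[[0,0,0.6],[0,0,0],0],[[0,0,0.4],[0,0,0],0],[[0,0,0],[0,0,0],0],[[0,0,0],[0,0,0],0]]'

```text
time_s: 7.25
tool_pos: [0.5679, -0.2145, 0.1857]
orientation: [180.0, -0.0, 18.6]
force: [0.2, -0.2, -2.4]
gripper_width: 0.0244
finger_force: 88.5
```

```bash
python3 st.py 0.568 -0.2155 0.165
```

```text
t 7.25 pos [ 0.5679 -0.2145  0.1857] rpy [ 1.7997e+02 -3.0000e-02  1.8580e+01] F [ 0.19 -0.17 -2.35] w 0.0244 ff 88.5 q [-28.  30.  78.   0.  72.  44.]
tool cm to target [-0.03  0.1   2.07] turn to down/yaw [ 0.0005 -0.0005  0.0005]
```

servo_tool --commands '[[[0,0.1,0.4],[0,0,0],0],[[0,0,0.5],[0,0,0],0],[[0,0,0.4],[0,0,0],0],[[0,0,0.2],[0,0,0],0],[[0,0,0.1],[0,0,0],0],[[0,0,0],[0,0,0],0],[[0,0,0],[0,0,0],0]]'

```text
time_s: 7.83
tool_pos: [0.568, -0.2158, 0.1693]
orientation: [180.0, -0.0, 18.6]
force: [0.2, 0.7, -2.5]
gripper_width: 0.0247
finger_force: 88.5
```

```bash
python3 st.py 0.568 -0.2155 0.160;  python3 - <<'E'
from h import *
from station import capture
p,d=capture("scene"); P=cloud("scene",d); r=np.hypot(P[...,0]-.568,P[...,1]+.2155)
for lo,hi in((.073,.078),(.078,.084),(.084,.092),(.092,.12)):
    m=(r<.03)&(P[...,2]>lo)&(P[...,2]<hi)
    if m.any(): print(lo,hi,m.sum(),P[m].mean(0).round(4),P[m].min(0).round(4),P[m].max(0).round(4))
u,v=map(int,proj("scene",(.568,-.2155,.1)))
cv2.imwrite("pics/over.png",cv2.resize(p[v-60:v+80,u-70:u+70,::-1],(560,560),interpolation=3))
E
```

```text
t 7.83 pos [ 0.568  -0.2158  0.1693] rpy [179.99  -0.    18.55] F [ 0.2   0.67 -2.53] w 0.0247 ff 88.5 q [-28.  31.  79.  -0.  70.  43.]
tool cm to target [ 0.01 -0.03  0.93] turn to down/yaw [ 0.0002 -0.      0.    ]
0.073 0.078 4 [ 0.5805 -0.2156  0.0735] [ 0.5773 -0.221   0.073 ] [ 0.5834 -0.2121  0.0742]
0.078 0.084 21 [ 0.5742 -0.2201  0.0821] [ 0.5631 -0.228   0.0808] [ 0.5785 -0.2057  0.0837]
0.084 0.092 44 [ 0.5752 -0.2195  0.0879] [ 0.5625 -0.2281  0.0843] [ 0.5795 -0.2056  0.0919]
0.092 0.12 228 [ 0.5729 -0.219   0.1061] [ 0.5589 -0.2283  0.092 ] [ 0.5795 -0.2052  0.1199]
```

View pics/over.png

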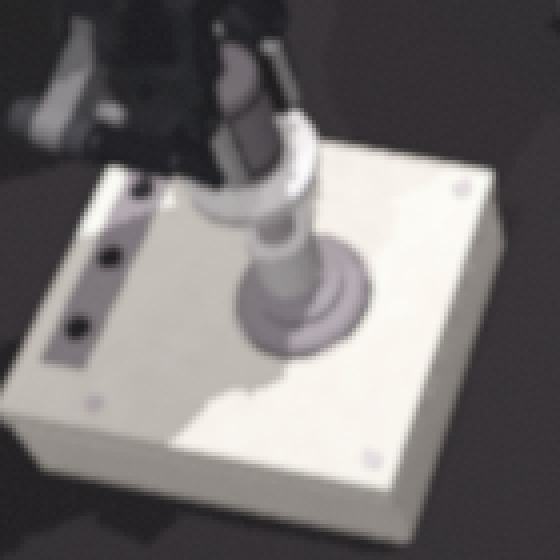

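The nose stands over the boss (crop (290,290)), within about 2 mm of centre, with a gap of roughly 10 mm. I'll go down carefully and feel for contact.

servo_tool --commands '[[[0.1,0,0.2],[0,0,0],0],[[0,0,0.2],[0,0,0],0],[[0,0,0.15],[0,0,0],0],[[0,0,0.1],[0,0,0],0],[[0,0,0.05],[0,0,0],0],[[0,0,0.05],[0,0,0],0],[[0,0,0],[0,0,0],0]]'

```text
time_s: 8.47
tool_pos: [0.5689, -0.2154, 0.1617]
orientation: [180.0, 0.0, 18.6]
force: [-0.3, 1.0, -2.2]
gripper_width: 0.0242
finger_force: 88.5
```

servo_tool --commands '[[[0,0,0.05],[0,0,0],0],[[0,0,0.05],[0,0,0],0],[[0,0,0],[0,0,0],0]]'

```text
time_s: 8.72
tool_pos: [0.5689, -0.2154, 0.1607]
orientation: [180.0, 0.0, 18.6]
force: [-0.4, -0.2, -1.4]
gripper_width: 0.0244
finger_force: 88.5
```

servo_tool --commands '[[[0,0,0.05],[0,0,0],0],[[0,0,0.05],[0,0,0],0],[[0,0,0],[0,0,0],0]]'

```text
time_s: 8.97
tool_pos: [0.5691, -0.2154, 0.1604]
orientation: [180.0, -0.0, 18.6]
force: [-1.1, 0.5, 2.5]
gripper_width: 0.024
finger_force: 88.5
```

Contact is at TCP z ≈ 0.1605 (force up about 4.7 N from the -2.2 N baseline). Now I press in fine steps.

servo_tool --commands '[[[0,0,0.03],[0,0,0],0],[[0,0,0.03],[0,0,0],0],[[0,0,0],[0,0,0],0]]'

```text
time_s: 9.22
tool_pos: [0.5692, -0.2154, 0.1602]
orientation: [179.9, -0.1, 18.6]
force: [-1.0, 0.8, 5.2]
gripper_width: 0.0245
finger_force: 88.9
```

servo_tool --commands '[[[0,0,0.03],[0,0,0],0],[[0,0,0.03],[0,0,0],0],[[0,0,0],[0,0,0],0]]'

```text
time_s: 9.47
tool_pos: [0.5693, -0.2155, 0.1601]
orientation: [179.9, -0.1, 18.6]
force: [-2.3, 0.7, 8.8]
gripper_width: 0.0241
finger_force: 89.4
```

servo_tool --commands '[[[0,0,0.03],[0,0,0],0],[[0,0,0.03],[0,0,0],0],[[0,0,0],[0,0,0],0]]'

```text
time_s: 9.72
tool_pos: [0.5694, -0.2155, 0.1599]
orientation: [179.9, -0.1, 18.6]
force: [-2.3, 2.2, 11.4]
gripper_width: 0.0244
finger_force: 89.7
```

servo_tool --commands '[[[0,0,0.03],[0,0,0],0],[[0,0,0],[0,0,0],0],[[0,0,0],[0,0,0],0]]'

```text
time_s: 9.97
tool_pos: [0.5695, -0.2155, 0.1598]
orientation: [179.9, -0.1, 18.6]
force: [-2.6, 1.3, 11.4]
gripper_width: 0.024
finger_force: 89.7
```

```bash
python3 st.py; python3 - <<'E'
from h import *
from station import capture,arm
p,d=capture("scene"); P=cloud("scene",d); s=arm.sense(); print(s["ft_torque"].round(2), s["force"].round(2))
r=np.hypot(P[...,0]-.568,P[...,1]+.2155); m=(r<.023)&(P[...,2]>.06)&(P[...,2]<.0735)
h,b=np.histogram(P[m][:,2],bins=np.arange(.06,.074,.001)); print(h)
P0=cloud("scene",np.load("pics/scene0.npy")); r=np.hypot(P0[...,0]-.568,P0[...,1]+.2155); m0=(r<.023)
# rim of cap (annulus) heights before / now, in sectors visible in both
mm=m0&(P[...,2]<.0735)&(P[...,2]>.05)
print("dz",np.median(P[...,2][mm]-P0[...,2][mm]).round(4),mm.sum())
u,v=map(int,proj("scene",(.568,-.2155,.1)))
cv2.imwrite("pics/press.png",cv2.resize(p[v-60:v+80,u-70:u+70,::-1],(560,560),interpolation=3))
E
```

```text
t 9.97 pos [ 0.5695 -0.2155  0.1598] rpy [ 1.7989e+02 -1.2000e-01  1.8560e+01] F [-2.63  1.33 11.4 ] w 0.024 ff 89.7 q [-28.  32.  79.   0.  69.  43.]
[0.48 0.61 0.04] [-1.55  1.97 11.47]
[ 0  1  3 18 45 98 81 32 24 31 39 24 10]
dz -0.0005 418
```

View pics/press.png

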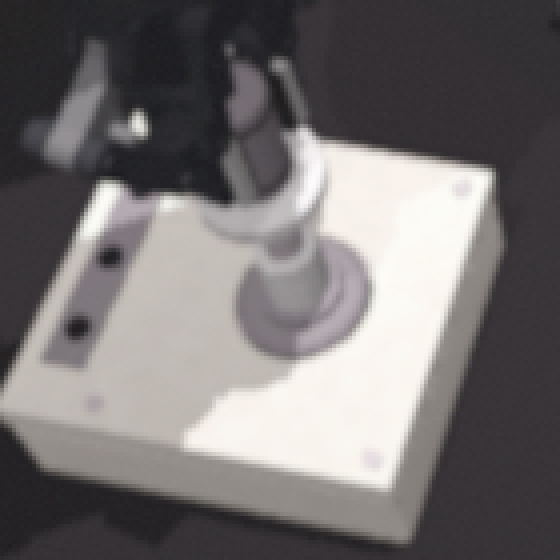

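The nose bears on the boss (crop (293,290)), nearly central. The cap has moved about 0.5 mm at 13.6 N true, so I continue in fine steps.

servo_tool --commands '[[[0,0,0.03],[0,0,0],0],[[0,0,0],[0,0,0],0]]'

```text
time_s: 10.18
tool_pos: [0.5696, -0.2156, 0.1596]
orientation: [179.9, -0.1, 18.6]
force: [-1.7, 2.2, 12.1]
gripper_width: 0.0239
finger_force: 89.8
```

servo_tool --commands '[[[0,0,0.03],[0,0,0],0],[[0,0,0],[0,0,0],0]]'

```text
time_s: 10.35
tool_pos: [0.5697, -0.2157, 0.1593]
orientation: [179.9, -0.1, 18.6]
force: [-2.4, 1.6, 11.3]
gripper_width: 0.0238
finger_force: 89.8
```

servo_tool --commands '[[[0,0,0.03],[0,0,0],0],[[0,0,0],[0,0,0],0]]'

```text
time_s: 10.52
tool_pos: [0.5696, -0.2157, 0.1588]
orientation: [179.9, -0.1, 18.6]
force: [-0.7, 0.9, 6.7]
gripper_width: 0.0243
finger_force: 89.8
```

servo_tool --commands '[[[0,0,0.03],[0,0,0],0],[[0,0,0.03],[0,0,0],0],[[0,0,0],[0,0,0],0]]'

```text
time_s: 10.77
tool_pos: [0.5694, -0.2157, 0.157]
orientation: [179.9, -0.1, 18.6]
force: [0.0, -0.1, 1.9]
gripper_width: 0.0242
finger_force: 89.0
```

servo_tool --commands '[[[0,0,0.03],[0,0,0],0],[[0,0,0.03],[0,0,0],0],[[0,0,0],[0,0,0],0]]'

```text
time_s: 11.02
tool_pos: [0.569, -0.2155, 0.1554]
orientation: [180.0, -0.0, 18.6]
force: [0.5, -0.3, 1.2]
gripper_width: 0.024
finger_force: 88.7
```

servo_tool --commands '[[[0,0,0.03],[0,0,0],0],[[0,0,0.03],[0,0,0],0],[[0,0,0],[0,0,0],0]]'

```text
time_s: 11.27
tool_pos: [0.5689, -0.2154, 0.1547]
orientation: [-180.0, 0.0, 18.6]
force: [0.3, -0.5, 0.1]
gripper_width: 0.0243
finger_force: 88.6
```

It has snapped and the force has fallen to about 2 N. I follow it down slowly to the floor, expected at TCP z ≈ 0.1505.

servo_tool --commands '[[[0,0,0.04],[0,0,0],0],[[0,0,0.04],[0,0,0],0],[[0,0,0.04],[0,0,0],0],[[0,0,0.04],[0,0,0],0],[[0,0,0],[0,0,0],0]]'

```text
time_s: 11.68
tool_pos: [0.5685, -0.2151, 0.1528]
orientation: [-179.9, 0.1, 18.6]
force: [0.5, -0.3, -2.7]
gripper_width: 0.024
finger_force: 88.6
```

servo_tool --commands '[[[0,0,0.04],[0,0,0],0],[[0,0,0.04],[0,0,0],0],[[0,0,0.04],[0,0,0],0],[[0,0,0],[0,0,0],0]]'

```text
time_s: 12.02
tool_pos: [0.5687, -0.2153, 0.1519]
orientation: [-180.0, 0.0, 18.6]
force: [0.5, -0.7, -1.9]
gripper_width: 0.0244
finger_force: 88.6
```

servo_tool --commands '[[[0,0,0.04],[0,0,0],0],[[0,0,0.04],[0,0,0],0],[[0,0,0],[0,0,0],0]]'

```text
time_s: 12.27
tool_pos: [0.5689, -0.2154, 0.1513]
orientation: [-180.0, 0.0, 18.6]
force: [0.5, 0.2, -2.4]
gripper_width: 0.0243
finger_force: 88.6
```

servo_tool --commands '[[[0,0,0.03],[0,0,0],0],[[0,0,0.03],[0,0,0],0],[[0,0,0],[0,0,0],0]]'

```text
time_s: 12.52
tool_pos: [0.5689, -0.2154, 0.1507]
orientation: [-180.0, 0.0, 18.6]
force: [-0.1, 0.8, -2.7]
gripper_width: 0.0243
finger_force: 88.6
```

servo_tool --commands '[[[0,0,0.03],[0,0,0],0],[[0,0,0.03],[0,0,0],0],[[0,0,0],[0,0,0],0]]'

```text
time_s: 12.77
tool_pos: [0.569, -0.2154, 0.1507]
orientation: [180.0, -0.0, 18.6]
force: [-1.8, 0.6, 2.3]
gripper_width: 0.0242
finger_force: 88.6
```

servo_tool --commands '[[[0,0,0.03],[0,0,0],0],[[0,0,0.03],[0,0,0],0],[[0,0,0],[0,0,0],0]]'

```text
time_s: 13.02
tool_pos: [0.5691, -0.2154, 0.1506]
orientation: [180.0, -0.0, 18.6]
force: [-1.2, 1.5, 6.3]
gripper_width: 0.0242
finger_force: 89.2
```

It is on the floor at 0.1507, 9.8 mm below first contact, with about 8.5 N true. I add a little and hold.

servo_tool --commands '[[[0,0,0.025],[0,0,0],0],[[0,0,0],[0,0,0],0],[[0,0,0],[0,0,0],0]]'

```text
time_s: 13.27
tool_pos: [0.5692, -0.2154, 0.1506]
orientation: [179.9, -0.1, 18.6]
force: [-1.1, 0.8, 6.8]
gripper_width: 0.0243
finger_force: 89.3
```

servo_tool --commands '[[[0,0,0],[0,0,0],0],[[0,0,0],[0,0,0],0],[[0,0,0],[0,0,0],0],[[0,0,0],[0,0,0],0]]'

```text
time_s: 13.6
tool_pos: [0.5692, -0.2154, 0.1506]
orientation: [179.9, -0.1, 18.6]
force: [-2.1, 1.7, 7.8]
gripper_width: 0.0239
finger_force: 89.3
```

servo_tool --commands '[[[0,0,0.01],[0,0,0],0],[[0,0,0],[0,0,0],0],[[0,0,0],[0,0,0],0],[[0,0,0],[0,0,0],0],[[0,0,0],[0,0,0],0],[[0,0,0],[0,0,0],0],[[0,0,0],[0,0,0],0],[[0,0,0],[0,0,0],0],[[0,0,0],[0,0,0],0],[[0,0,0],[0,0,0],0]]'

```text
time_s: 14.43
tool_pos: [0.5692, -0.2154, 0.1506]
orientation: [179.9, -0.1, 18.6]
force: [-2.2, 1.5, 8.9]
gripper_width: 0.0245
finger_force: 89.3
```

servo_tool --commands '[[[0,0,0],[0,0,0],0],[[0,0,0],[0,0,0],0],[[0,0,0],[0,0,0],0],[[0,0,0],[0,0,0],0],[[0,0,0],[0,0,0],0],[[0,0,0],[0,0,0],0],[[0,0,0],[0,0,0],0],[[0,0,0],[0,0,0],0],[[0,0,0],[0,0,0],0],[[0,0,0],[0,0,0],0]]'

```text
time_s: 15.27
tool_pos: [0.5692, -0.2154, 0.1506]
orientation: [179.9, -0.1, 18.6]
force: [-1.4, 1.4, 7.7]
gripper_width: 0.024
finger_force: 89.3
```

I held about 10 N for nearly 2 s. Next I lift off and check the cap.

servo_tool --commands '[[[0,0,-0.2],[0,0,0],0],[[0,0,-0.4],[0,0,0],0],[[0,0,-0.8],[0,0,0],0],[[0,0,-1.2],[0,0,0],0],[[0,0,-1.4],[0,0,0],0],[[0,0,-1.4],[0,0,0],0],[[0,0,-1.4],[0,0,0],0],[[0,0,-1.4],[0,0,0],0],[[0,0,-1.2],[0,0,0],0],[[0,0,-0.6],[0,0,0],0],[[0,0,0],[0,0,0],0],[[0,0,0],[0,0,0],0]]'

```text
time_s: 16.27
tool_pos: [0.5688, -0.2154, 0.2491]
orientation: [180.0, 0.0, 18.6]
force: [-0.6, -0.1, -2.1]
gripper_width: 0.0242
finger_force: 88.5
```

```bash
python3 st.py 0.524 0.1829 0.2474; python3 - <<'E'
from h import *
from station import capture
p,d=capture("scene"); P=cloud("scene",d)
P0=cloud("scene",np.load("pics/scene0.npy")); r=np.hypot(P0[...,0]-.5685,P0[...,1]+.217)
for lo,hi in((0,.012),(.019,.023),(.03,.04)):
    m=(r>=lo)&(r<hi)&(P[...,2]<.09); print(lo,hi,m.sum(),np.median(P0[...,2][m]).round(4),np.median(P[...,2][m]).round(4))
# tilt of boss
m=(r<.013)&(P[...,2]<.075); A=np.c_[P[m][:,:2],np.ones(m.sum())]; print("plane slope",np.linalg.lstsq(A,P[m][:,2],rcond=None)[0][:2].round(3))
q=np.hypot(P[...,0]-.5685,P[...,1]+.2155)
m=(q<.03)&(P[...,2]>.1)&(P[...,2]<.25); print("pusher low",P[m][:,2].min() if m.any() else None)
E
```

```text
t 16.27 pos [ 0.5688 -0.2154  0.2491] rpy [179.99   0.    18.55] F [-0.58 -0.1  -2.1 ] w 0.0242 ff 88.5 q [-28.  28.  72.  -0.  81.  43.]
tool cm to target [  8.42 -39.19   0.17] turn to down/yaw [0.0001 0.     0.    ]
0 0.012 180 0.0708 0.0609
0.019 0.023 235 0.0663 0.0563
0.03 0.04 879 0.0611 0.061
plane slope [ 0.106 -0.036]
pusher low 0.15949044838520282
```

The boss is now flush (0.0609 against a deck reading of 0.0610), 10 mm lower than before, so the cap is home. I go back to the stand.

servo_tool --commands '[[[0.2,-1,0],[0,0,0],0],[[0.4,-2,0],[0,0,0],0],[[0.6,-2.8,0],[0,0,0],0],[[0.6,-2.8,0],[0,0,0],0],[[0.6,-2.8,0],[0,0,0],0],[[0.6,-2.8,0],[0,0,0],0],[[0.6,-2.8,0],[0,0,0],0],[[0.6,-2.8,0],[0,0,0],0],[[0.6,-2.8,0],[0,0,0],0],[[0.6,-2.8,0],[0,0,0],0],[[0.6,-2.8,0],[0,0,0],0],[[0.6,-2.8,0],[0,0,0],0]]'

```text
time_s: 17.32
tool_pos: [0.5317, 0.1014, 0.2485]
orientation: [-180.0, 0.1, 18.6]
force: [0.9, -0.6, -2.5]
gripper_width: 0.0243
finger_force: 88.5
```

servo_tool --commands '[[[0.6,-2.8,0],[0,0,0],0],[[0.6,-2.8,0],[0,0,0],0],[[0.4,-1.6,0],[0,0,0],0],[[0.2,-0.9,0],[0,0,0],0],[[0,0,1],[0,0,0],0],[[0,0,1.5],[0,0,0],0],[[0,0,1.5],[0,0,0],0],[[0,0,1],[0,0,0],0],[[0,0,0.5],[0,0,0],0],[[0,0,0],[0,0,0],0],[[0,0,0],[0,0,0],0]]'

```text
time_s: 18.23
tool_pos: [0.5244, 0.1815, 0.1942]
orientation: [180.0, 0.0, 18.5]
force: [0.1, -0.6, -2.2]
gripper_width: 0.0244
finger_force: 88.6
```

```bash
python3 st.py 0.524 0.1829 0.1005; python3 - <<'E'
from h import *
from station import capture
p,d=capture("scene"); P=cloud("scene",d); r=np.hypot(P[...,0]-.524,P[...,1]-.183)
m=(r<.03)&(P[...,2]>.095)&(P[...,2]<.125); print(m.sum(),P[m].mean(0).round(4),P[m].min(0).round(4),P[m].max(0).round(4))
u,v=map(int,proj("scene",(.524,.183,.1)))
cv2.imwrite("pics/ret.png",cv2.resize(p[v-70:v+60,u-65:u+65,::-1],(560,560),interpolation=3))
E
```

```text
t 18.23 pos [0.5244 0.1815 0.1942] rpy [1.7999e+02 1.0000e-02 1.8510e+01] F [ 0.06 -0.55 -2.16] w 0.0244 ff 88.6 q [11. 25. 86. -0. 70. 83.]
tool cm to target [ 0.01 -0.15  9.37] turn to down/yaw [ 0.0002  0.0001 -0.0007]
104 [0.5275 0.1738 0.115 ] [0.5133 0.1668 0.1032] [0.5354 0.1881 0.1248]
```

View pics/ret.png

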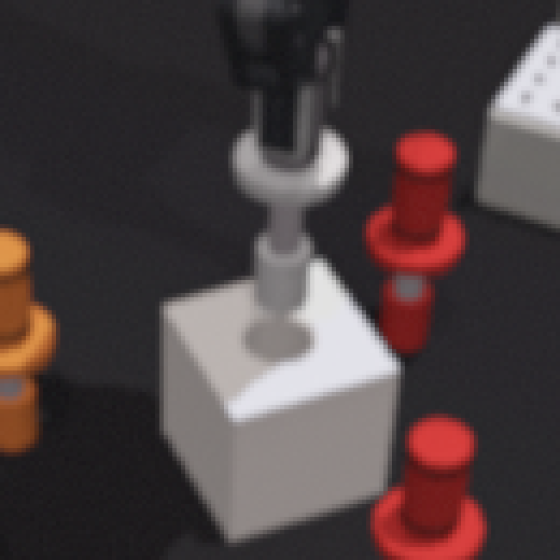

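The nose hangs over the hole (crop (282,300) above (280,340)). I correct by 1.5 mm and lower it.

servo_tool --commands '[[[0,-0.15,0.5],[0,0,0],0],[[0,0,0.8],[0,0,0],0],[[0,0,0.8],[0,0,0],0],[[0,0,0.8],[0,0,0],0],[[0,0,0.6],[0,0,0],0],[[0,0,0],[0,0,0],0]]'

```text
time_s: 18.78
tool_pos: [0.5227, 0.1832, 0.1573]
orientation: [-180.0, 0.2, 18.6]
force: [-0.5, -0.3, -1.6]
gripper_width: 0.0243
finger_force: 88.6
```

servo_tool --commands '[[[0,0,0.5],[0,0,0],0],[[0,0,0.8],[0,0,0],0],[[0,0,1],[0,0,0],0],[[0,0,1],[0,0,0],0],[[0,0,1],[0,0,0],0],[[0,0,0.6],[0,0,0],0],[[0,0,0.3],[0,0,0],0],[[0,0,0.1],[0,0,0],0],[[0,0,0],[0,0,0],0],[[0,0,0],[0,0,0],0]]'

```text
time_s: 19.62
tool_pos: [0.524, 0.1835, 0.1066]
orientation: [180.0, -0.0, 18.6]
force: [-0.1, 0.3, -1.7]
gripper_width: 0.0241
finger_force: 88.6
```

servo_tool --commands '[[[0,0,0.15],[0,0,0],0],[[0,0,0.15],[0,0,0],0],[[0,0,0.1],[0,0,0],0],[[0,0,0.05],[0,0,0],0],[[0,0,0],[0,0,0],0],[[0,0,0],[0,0,0],0]]'

```text
time_s: 20.12
tool_pos: [0.5237, 0.1834, 0.1017]
orientation: [180.0, 0.0, 18.6]
force: [-1.1, 0.5, -1.4]
gripper_width: 0.0239
finger_force: 88.6
```

servo_tool --commands '[[[0,0,0.05],[0,0,0],0],[[0,0,0.05],[0,0,0],0],[[0,0,0.05],[0,0,0],0],[[0,0,0],[0,0,0],0]]'

```text
time_s: 20.45
tool_pos: [0.5238, 0.1834, 0.1006]
orientation: [180.0, -0.0, 18.6]
force: [-1.0, -0.6, 2.5]
gripper_width: 0.0245
finger_force: 88.7
```

It is seated (force up, z 0.1006 as at the grasp). I release and, once the fingers are open, withdraw straight up.

servo_tool --commands '[[[0,0,0],[0,0,0],2.6],[[0,0,0],[0,0,0],2.9],[[0,0,0],[0,0,0],3.3],[[0,0,0],[0,0,0],4],[[0,0,0],[0,0,0],6],[[0,0,0],[0,0,0],8],[[0,0,0],[0,0,0],8.5],[[0,0,0],[0,0,0],8.5],[[0,0,0],[0,0,0],8.5],[[0,0,0],[0,0,0],8.5]]'

```text
time_s: 21.28
tool_pos: [0.5237, 0.1834, 0.1002]
orientation: [180.0, 0.0, 18.6]
force: [-0.1, -0.0, -0.7]
gripper_width: 0.0847
finger_force: 0.0
```

```bash
python3 st.py 0.5237 0.183 0.25
```

```text
t 21.28 pos [0.5237 0.1834 0.1002] rpy [180.     0.    18.55] F [-0.08 -0.02 -0.74] w 0.0847 ff 0.0 q [11. 30. 93. -0. 57. 83.]
tool cm to target [-1.000e-02  4.000e-02 -1.498e+01] turn to down/yaw [0.0001 0.     0.    ]
```

servo_tool --commands '[[[0,0,-0.5],[0,0,0],8.5],[[0,0,-1],[0,0,0],8.5],[[0,0,-1.5],[0,0,0],8.5],[[0,0,-2],[0,0,0],8.5],[[0,0,-2],[0,0,0],8.5],[[0,0,-2],[0,0,0],8.5],[[0,0,-2],[0,0,0],8.5],[[0,0,-2],[0,0,0],8.5],[[0,0,-1.5],[0,0,0],8.5],[[0,0,-0.5],[0,0,0],8.5],[[0,0,0],[0,0,0],8.5],[[0,0,0],[0,0,0],8.5]]'

```text
time_s: 22.28
tool_pos: [0.5234, 0.1834, 0.25]
orientation: [180.0, 0.0, 18.6]
force: [0.7, -0.4, -0.4]
gripper_width: 0.085
finger_force: 0.0
```

```bash
python3 st.py; python3 - <<'E'
from h import *
from station import capture
p,d=capture("scene"); P=cloud("scene",d); P0=cloud("scene",np.load("pics/scene0.npy"))
r=np.hypot(P[...,0]-.5235,P[...,1]-.182)
for lo,hi in((.133,.145),(.084,.093)):
    m=(r<.03)&(P[...,2]>lo)&(P[...,2]<hi); print(m.sum(),P[m].mean(0).round(4))
r=np.hypot(P0[...,0]-.5685,P0[...,1]+.217); print("boss",np.median(P[...,2][r<.012]).round(4))
cv2.imwrite("pics/end.png",p[:,:,::-1])
E
```

```text
t 22.28 pos [0.5234 0.1834 0.25  ] rpy [1.800e+02 1.000e-02 1.855e+01] F [ 0.71 -0.4  -0.37] w 0.085 ff 0.0 q [11. 22. 81. -0. 77. 83.]
127 [0.5236 0.1807 0.1379]
216 [0.5272 0.1761 0.0885]
boss 0.0609
```

View pics/end.png

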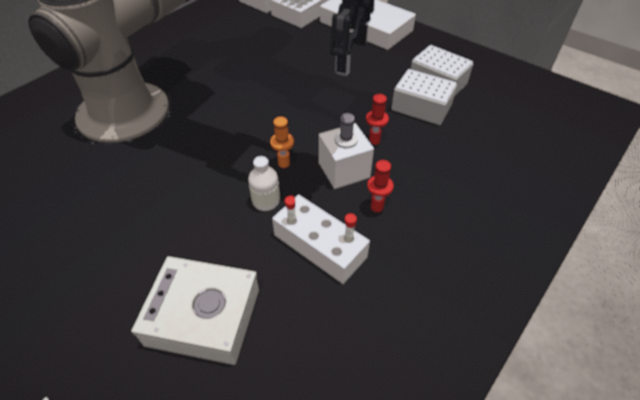

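The pusher stands in its stand at (346,128), the cap is home at (208,303), and all else is unmoved; handing in.

```bash
python3 -c "
from station import job
print(job.hand_in())"
```

```text
the job is handed in; nothing more can be done
None
```

The cap is snapped fully home and was held at about 10 N for nearly 2 s (highest reading about 14 N), the pusher is back nose-down in its stand, nothing else on the bench moved, and the job was handed in at about 22 s.

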